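# Set the length stop against a gauge block and lock it with its left-hand clamp knob

### The arm

A 6-joint arm with a two-finger parallel gripper is mounted at the origin on a cart in front of the work surface, level with it; the furniture and walls round the work are solid. World frame = base frame: x ahead of the robot, y to its left, z up, the work surface at z = 0. Lengths are in m, angles in rad, forces in N, time in s.
With the tool pointing down it reaches from about 0.25 to 0.725 m from the base axis. Payload 9.7 kg.
Tool frame: the origin (TCP) lies midway between the tips of the shut fingers; the grasp point (between the pads) lies 19 mm behind it; z points along the fingers, y is the direction in which the jaws open and shut (so a half turn about z gives the same grasp; the last joint's range is limited). The gripper opens to 85 mm and grips with 20 to 120 N. Pads are 22 mm wide; open, the fingers measure 114 mm over their backs; the gripper's body (76 mm by 85 mm) begins 54 mm behind the grasp point. The pads swing forward as they close: fully open they stand 13 mm farther back than shut.
Start: joints at [-1.11, 0.087, 0.176, 1.66, 0, 1.571], TCP at [0.245, -0.493, 0.231] pointing down, gripper open.
Joint ranges: [-3.13, 3.13], [-0.85, 1.81], [-1.15, 1.24], [-2.2, 2.28], [-1.44, 1.52], [-3.14, 3.14]. Speed limits (rad/s): [2.22, 2.22, 2.57, 3.14, 3.14, 3.14].

### API

Orientations are given as [roll, pitch, yaw] about the fixed x, y, z axes, in that order (R = Rz(yaw) Ry(pitch) Rx(roll)).
In Python, from plant import ctrl gives the robot as it stands. Calls block until the motion is done:
- ctrl.move_ptp(position, orientation): joint-space move of the TCP to a pose.
- ctrl.move_linear(position, ori=None, speed=0.15, force_limit=None): straight line of the TCP; ori=None keeps the orientation; speed is the mean speed in m/s. With force_limit (N) it stops when the force on the tool has changed by that much, and returns True; else False.
- ctrl.move_j(angles): joint-space move.
- ctrl.move_gripper(opening, strength=None): opening from 0.0 (shut) to 1.0 (fully open); strength is the grip in N (None keeps the last); returns when the fingers have stopped.
- ctrl.hold(seconds).
- ctrl.solve_ik(position, orientation): joint angles nearest the present ones, or None.
- ctrl.get_obs(): the state.
- ctrl.camera(name): name is "scene" or "top" or "wrist"; returns (picture, depth): 400x640x3 uint8, red, green, blue; 400x640 float32, m along the optical axis (not along the pixel's ray), 0 where there is no reading.
- ctrl.camera_params(name): a dict with "K" (3x3 intrinsics, pixels), "pose" (4x4, takes a point from camera to world coordinates). Camera axes: x right, y up, looking along -z (the intrinsics and any distortion apply to the point x, -y, -z); pixel columns grow to the right and rows downward; lengths in m; the calibration is good to about 2 mm. A picture is of the moment at which its call begins: read the wrist's pose just before it. camera_params takes no time and is no camera call; for the wrist camera it gives the pose at the moment of the call.
A pose or a line that the arm cannot do raises ctrl.Unreachable and nothing moves.
- ctrl.job_done(): hands the job in, once; it reports no verdict.
Trained networks look in the newest picture that a camera, given by its name, has taken for a name from the list of things; names that differ only in an ending like _2 or _b are one class to them, and where a whole thing is asked for, a point or a joint stands for the part that bears it (a point fixed in the world has none). Each returns a list of dicts, best first, with "conf" (0 to 1); they miss things now and then, are a little off and sometimes report something else, mostly with a low value. They report only what shows in the picture. A call takes as long as a camera call.
- ctrl.look_for(camera, name): "point" ([column, row] as shares, 0 to 1, of the picture: columns of its width, rows of its height, amid what is visible of it).
- ctrl.trace(camera, name): "mask" (400x640 bool, what is visible of it) and "point" ([column, row] as shares, 0 to 1, of the picture: columns of its width, rows of its height, amid what is visible of it).
The state is a dict: "time": time; "qpos": joint angles; "joint_vel": joint speeds; "tau": joint torques, N m; "eef_pos": TCP position; "eef_rot": TCP orientation; "force": force on the tool from outside, world axes, zero at the start; "torque": the same for the moment, N m; "finger_gap": opening from 0.0 (shut) to 1.0 (fully open).
Only numpy, scipy, OpenCV 4.12 (cv2) and the standard library are available. Lean on these libraries where they do the work, as an engineer would, in place of code of your own. Each camera call takes 0.05 s, during which the arm holds its last target.

### The job

The sliding length stop of the setting jig is clamped by a wing knob with a LEFT-HAND thread: loosen it by turning it clockwise (seen from above) about 70 degrees, never further the other way. With it loose, slide the stop towards the anvil until it has pushed the gauge block fully home and you feel it seated, pressing with roughly 5 to 10 newtons and never more than 15. Keeping that light pressure, turn the knob back counter-clockwise to about where it was, so that the block stays nipped between stop and anvil, and let go without disturbing the parts standing around the jig.

Things in the scene. Friction and masses are not known exactly. Their poses are not given: they have to be found in the camera images.
- jig: Setting jig, fixed to the desk: steel plate 70 x 245 x 12 mm with two rails (tops 21.5 mm above the desk, slot between them 33 mm wide). Across its +y end a steel anvil block (66 x 26 mm, top at 36 mm) is clamped fast at an unmeasured place: its face is 68 to 98 mm from the origin along y. Origin: on the desk, 115 mm from the plate's -y end, mid-width; y runs along the slot towards the anvil, z up.
- stop: The sliding length stop: an aluminium saddle 64 x 48 mm, top 38 mm above the desk, with a steel nose in the slot; it carries the knob and is moved by it. Origin on the desk under the knob's axis, axes as the jig's. Loose, it slides along jig y with about 1.2 N of drag; clamped, it holds against more than 25 N. Its travel reaches past any seat.
- nose_face (a point): Centre of the stop's nose face (28 mm wide, looks to jig +y), 16.5 mm above the desk, 42 mm ahead of the knob's axis along jig +y.
- knob (a joint): Angle of the clamp knob in rad; grows as the knob is turned CLOCKWISE seen from above, which loosens it (left-hand thread). Starts near 0 (tight); the clamp lets go at about 0.7; below 0.25 it is tight. Stops at 1.9 and -0.7; below -0.5 it is overtightened. Turning takes 0.12 to 0.2 N m; it stays where it is left. At 0 the wing lies across the slot (along jig x).
- knob_grip (a point): On the knob's axis, 68 mm above the desk, in the black wing grip of the knob: the wing is an upright bar 46 mm long (this point's x), 12 mm thick (this point's y) and 30 mm tall, from 50 to 80 mm above the desk; a round collar of 25 mm diameter lies below it (top at 52 mm). Pinch the wing across its 12 mm thickness from above, fingertips not lower than 54 mm. It moves with the knob; z up.
- gauge_block: Plain ground steel gauge block (50 to 100 g) lying flat in the slot, 30 mm across it, 35 mm along it, 9 mm thick, loose. The gap to the anvil (1 to 41 mm) is unknown: the seat must be felt. Alone the block slides with less than 1 N; on the anvil it cannot move on. Origin: centre of its underside, 12 mm above the desk.
- block_center (a point): Centre of the gauge block, half-way up.
- bushing: Bystander: brass bushing, 34 mm diameter, 26 mm tall, standing beside the jig. Origin at the centre of its underside.
- pin_shaft: Bystander: slim stepped steel pin, 21 mm diameter, 73 mm tall, standing beside the jig. Origin at the centre of its underside.
- loupe: Bystander: black inspection loupe, 35 mm diameter, 40 mm tall, standing beside the jig. Origin at the centre of its underside.

How it is judged:
On the way, in this order (a step that is already met when the one before it is completed fails the run):
1. the clamp knob is loosened by turning it clockwise (joint above 0.85 rad) (value of joint knob above 0.85 rad), for 0.2 s.
2. with the knob loose (above 0.7 rad), the stop presses with more than 3 N on the block, which only the seated block can bear (value of joint knob above 0.7 rad and contact force between stop and gauge_block above 3 N), for 0.3 s.
At the end, for the whole second after the job is handed in: The knob is tight again (joint below 0.25 rad), the gauge block lies flat and at rest, seated on the anvil, and the released, clamped stop still presses on it with more than 1 N (a block that is not seated cannot bear that) (value of joint knob below 0.25 rad and contact force between stop and gauge_block above 1 N and angle between gauge_block's own z axis and vertical below 0.1 rad and linear speed of gauge_block below 0.01 m/s); the robot touches nothing.
It fails at once if the stop presses the block with more than 15 N (contact force between stop and gauge_block above 15 N).
It fails at once if the knob is turned the wrong way or overtightened (joint below -0.5 rad) (value of joint knob below -0.5 rad).
It fails at once if a bystander (bushing, pin or loupe) is moved more than 15 mm (distance of any of bushing, pin_shaft, loupe from where it was at the start of the episode above 0.015 m).
It also fails if it takes over 54 s, if anything falls off the work surface, if the arm or the gripper's body presses on something with over 40 N, if the wrist force passes 120 N, or if a joint passes its speed limit or range.

## Working session

There is one attempt and no reset: what is moved stays moved. The work goes in short steps, each a Python script; the robot and the scene stay as the last script left them, time stands still between calls to the robot, and variables do not carry over. Pictures are saved under pics/ and viewed, and the job is handed in when it is done.

```bash
ls; mkdir -p pics
cat > h.py <<'E'
import numpy as np,cv2
from plant import ctrl
def shot(cam,fn):
    P=ctrl.camera_params(cam); rgb,d=ctrl.camera(cam)
    cv2.imwrite('pics/'+fn,rgb[:,:,::-1]); return P,rgb,d
def proj(P,d,u,v):
    K=P['K'];z=d[v,u]
    p=np.stack([(u-K[0,2])/K[0,0]*z,-(v-K[1,2])/K[1,1]*z,-z,np.ones_like(z)],0)
    return (P['pose']@p)[:3].T
E
python3 - <<'E'
from h import *
o=ctrl.get_obs();print(o['time'],o['eef_pos'],o['eef_rot'],o['finger_gap'])
for c in['scene','top']:
    P,rgb,d=shot(c,c+'0.png');np.savez(c+'0.npz',d=d,K=P['K'],pose=P['pose'])
    print(c,P)
    for n in ['jig','stop','knob','gauge_block','bushing','pin_shaft','loupe']:
        r=ctrl.trace(c,n)
        if not r: print(n,None);continue
        m=r[0]['mask'];v,u=np.nonzero(m&(d>0));p=proj(P,d,u,v)
        np.save(f'{c}_{n}.npy',m)
        print(n,[round(x['conf'],2) for x in r],np.array(r[0]['point'])*[640,400],m.sum(),np.median(p,0).round(4),p.min(0).round(3),p.max(0).round(3))
print(ctrl.get_obs()['time'])
E
```

```text
pics
0.0 [ 0.24444702 -0.4924386   0.23059161] [-3.14027833e+00 -5.73026902e-06  4.60752683e-01] 1.0026938547659003
scene {'K': array([[451.73208785,   0.        , 317.72794727],
       [  0.        , 451.73208785, 196.41860482],
       [  0.        ,   0.        ,   1.        ]]), 'pose': array([[ 0.87526121,  0.34308757, -0.34089402,  0.24125303],
       [-0.48336313,  0.64481007, -0.59209801, -0.35293725],
       [ 0.01667043,  0.68301602,  0.73021313,  0.71887422],
       [ 0.        ,  0.        ,  0.        ,  1.        ]])}
jig [0.9] [305.408 242.08 ] 3804 [0.4797 0.0999 0.0212] [ 0.431  0.023 -0.003] [0.539 0.283 0.083]
stop [0.9, 0.64] [311.488 242.8  ] 990 [0.4861 0.0943 0.0387] [0.457 0.073 0.012] [0.524 0.14  0.083]
knob [0.75] [312.576 237.08 ] 362 [0.4903 0.0967 0.0703] [0.469 0.089 0.019] [0.515 0.15  0.083]
gauge_block None
bushing [0.64, 0.28] [339.072 223.08 ] 298 [0.5736 0.1306 0.0201] [ 0.557  0.116 -0.001] [0.591 0.169 0.029]
pin_shaft [0.51] [326.016 198.   ] 264 [0.5654 0.1886 0.0397] [ 0.558  0.183 -0.001] [0.579 0.207 0.077]
loupe [0.66, 0.64] [249.792 246.6 
[... 413 characters left out ...]
,  0.92434796],
       [ 0.        ,  0.        ,  0.        ,  1.        ]])}
jig [0.83] [323.584 223.8  ] 2848 [0.4802 0.1454 0.0213] [ 0.431  0.025 -0.003] [0.535 0.278 0.084]
stop [0.75, 0.67] [335.872 219.08 ] 670 [0.4869 0.1086 0.0384] [0.456 0.072 0.   ] [0.531 0.146 0.084]
knob [0.57] [339.776 213.6  ] 164 [0.4904 0.1041 0.0781] [0.468 0.091 0.035] [0.519 0.114 0.084]
gauge_block [0.57] [305.6  228.92] 197 [0.4764 0.1849 0.0213] [0.459 0.166 0.011] [0.494 0.204 0.025]
bushing None
pin_shaft [0.66] [293.696 193.92 ] 104 [0.5627 0.1956 0.0518] [ 0.558  0.186 -0.002] [0.581 0.206 0.075]
loupe [0.43] [323.392 263.88 ] 149 [0.388  0.1588 0.0379] [0.373 0.142 0.011] [0.403 0.174 0.043]
0.8
```

```bash
python3 - <<'E'
import cv2
for c,(x0,y0) in {'scene':(200,150),'top':(220,130)}.items():
    i=cv2.imread(f'pics/{c}0.png')[y0:y0+150,x0:x0+200];cv2.imwrite(f'pics/{c}0z.png',cv2.resize(i,None,fx=4,fy=4,interpolation=2))
E
python3 - <<'E'
from h import *
# wing top points & jig axis
for c in['scene','top']:
    f=np.load(c+'0.npz');P=dict(K=f['K'],pose=f['pose']);d=f['d']
    v,u=np.nonzero(d>0);p=proj(P,d,u,v)
    near=(abs(p[:,0]-.485)<.08)&(abs(p[:,1]-.12)<.18)
    k=near&(p[:,2]>.076)&(p[:,2]<.09)&(abs(p[:,1]-.1)<.03)&(abs(p[:,0]-.49)<.035)
    r=cv2.minAreaRect((p[k][:,:2]*1000).astype(np.float32));print(c,'wingtop',r,np.median(p[k],0),k.sum())
    k=near&(abs(p[:,2]-.0385)<.003)&(abs(p[:,1]-.1)<.045)&(abs(p[:,0]-.49)<.045)
    print(' saddle top',cv2.minAreaRect((p[k][:,:2]*1000).astype(np.float32)),k.sum())
    k=near&(abs(p[:,2]-.0215)<.002)&(abs(p[:,0]-.485)<.05)
    print(' rails',cv2.minAreaRect((p[k][:,:2]*1000).astype(np.float32)),k.sum())
    k=near&(abs(p[:,2]-.036)<.003)&(p[:,1]>.18)&(abs(p[:,0]-.475)<.06)
    print(' anvil',cv2.minAreaRect((p[k][:,:2]*1000).astype(np.float32)),k.sum())
    m=np.load(f'{c}_knob.npy');
E
```

```text
scene wingtop ((492.732177734375, 100.9696044921875), (46.482879638671875, 13.962747573852539), 8.129899024963379) [0.49169749 0.09937852 0.07911544] 141
 saddle top ((491.9471740722656, 100.80201721191406), (63.19526672363281, 48.15802764892578), 9.363813400268555) 409
 rails ((484.6201171875, 149.344970703125), (64.7582778930664, 236.45384216308594), 10.344154357910156) 959
 anvil ((471.5025329589844, 226.55999755859375), (65.8021011352539, 28.150665283203125), 8.796555519104004) 296
top wingtop ((491.38525390625, 103.063232421875), (45.09349060058594, 11.8461275100708), 6.3338422775268555) [0.49084776 0.10318773 0.07986971] 100
 saddle top ((491.4905700683594, 103.14236450195312), (64.21881866455078, 47.96394348144531), 9.331705093383789) 338
 rails ((482.2673645019531, 151.1306610107422), (62.725460052490234, 234.35360717773438), 9.515433311462402) 744
 anvil ((470.6834716796875, 228.31924438476562), (65.66095733642578, 25.405773162841797), 9.0826997756958) 260
```

View pics/scene0z.png

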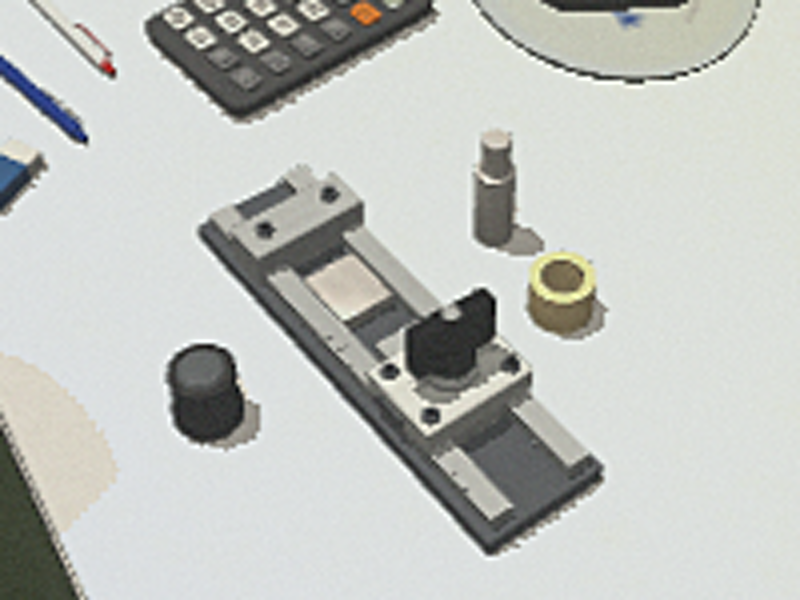

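View pics/top0z.png

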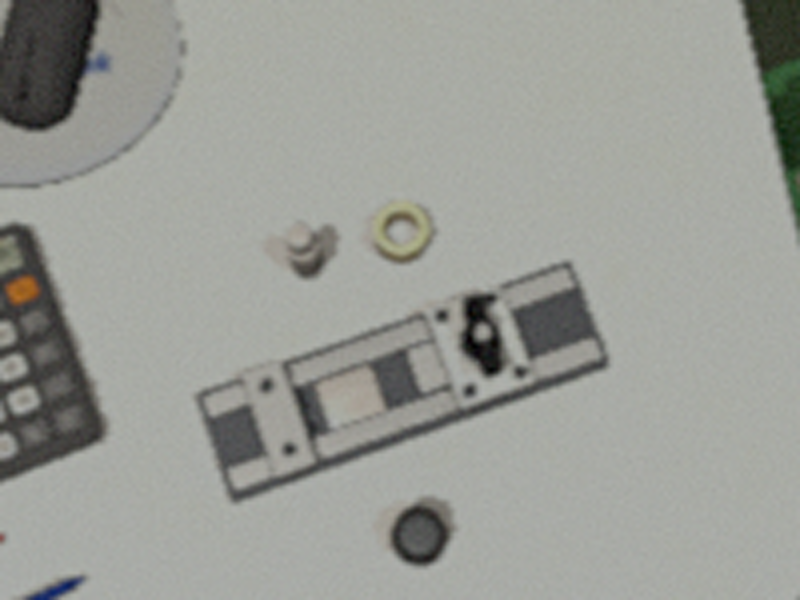

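The pictures agree with each other. The jig is turned about 9.3°, the knob is at about (0.4917, 0.102) and the anvil face is about 114 mm ahead of it, so I expect roughly 37 mm of travel. The pin, bushing and loupe stand well to the side. Next I move above the knob and check with the wrist camera.

Run:
```python
from h import *
yaw=np.radians(9.3)
q=ctrl.solve_ik([.4917,.102,.15],[np.pi,0,yaw]);print(q)
ctrl.move_gripper(0.45,40)
ctrl.move_ptp([.4917,.102,.15],[np.pi,0,yaw])
ctrl.hold(.3)
o=ctrl.get_obs();print(o['time'],o['qpos'],o['eef_pos'],o['eef_rot'],o['force'],o['torque'],o['finger_gap'])
P,rgb,d=shot('wrist','w0.png')
v,u=np.nonzero(d>0);p=proj(P,d,u,v)
k=(p[:,2]>.076)&(p[:,2]<.085)&(abs(p[:,1]-.1)<.03)&(abs(p[:,0]-.49)<.035)
print(cv2.minAreaRect((p[k][:,:2]*1000).astype(np.float32)),k.sum())
k=(abs(p[:,2]-.038)<.002)&(abs(p[:,1]-.1)<.045)&(abs(p[:,0]-.49)<.045)
print(cv2.minAreaRect((p[k][:,:2]*1000).astype(np.float32)),k.sum())
```

```text
[ 0.20454248 -0.04258871 -0.11286621  1.50051883  0.         -3.09936579]
5.4917 [ 2.04404109e-01 -4.25915146e-02 -1.12878076e-01  1.50049930e+00
 -1.66786030e-05 -3.09928310e+00] [0.49171832 0.10192798 0.14999523] [ 3.14157643e+00 -1.11627213e-05  1.62094560e-01] [0.39766391 0.0301133  0.0191397 ] [ 0.02586245 -0.06328742 -0.02835384] 0.4464355149819986
((490.99688720703125, 104.15975952148438), (45.51807403564453, 11.962362289428711), 6.534621238708496) 786
((490.72210693359375, 104.21904754638672), (63.98140335083008, 47.84714889526367), 9.494711875915527) 2001
```

View pics/w0.png

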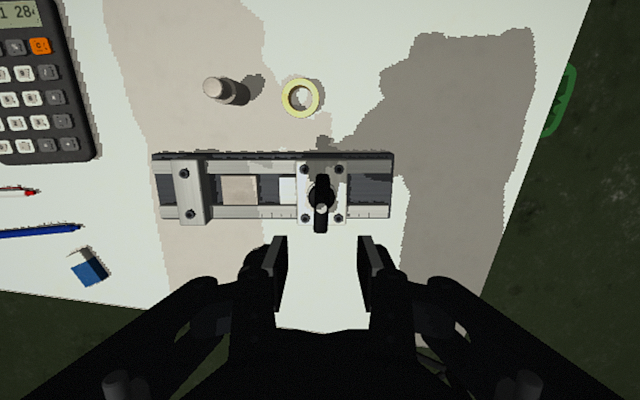

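The wrist view shows the wing at about (320, 200) between the open jaws, with nothing near the fingers. The wing's yaw is about 6.5° and the stop's 9.4°. q6 is close to its limit here, so I'll use the half-turn grasp and then grip.

Run:
```python
from h import *
yaw=np.radians(7)-np.pi
ctrl.move_ptp([.4912,.103,.11],[np.pi,0,yaw])
o=ctrl.get_obs();print(o['time'],o['qpos'],o['force'])
print(ctrl.move_linear([.4912,.103,.057],speed=.05,force_limit=8))
o=ctrl.get_obs();print(o['time'],o['eef_pos'],o['force'],o['torque'])
ctrl.move_gripper(0.0,50)
ctrl.hold(.2)
o=ctrl.get_obs();print(o['time'],o['qpos'],o['eef_pos'],o['force'],o['torque'],o['finger_gap'])
P,rgb,d=shot('wrist','w1.png')
```

```text
8.225 [ 2.06695237e-01 -3.95027414e-02 -1.86850113e-01  1.42342063e+00
  3.43341903e-05  8.40546721e-02] [-0.10501202 -0.553845   -0.7004418 ]
False
9.4333 [0.4914334  0.10306398 0.05740636] [ 0.49486848 -0.02497456  0.55540109] [-0.01747292 -0.00193158 -0.06123973]
9.9833 [ 2.06459676e-01 -2.33814891e-02 -2.73167497e-01  1.32041324e+00
 -4.54570257e-04  8.45939307e-02] [0.49142193 0.10279304 0.05741932] [-0.90078344 -3.38923208  5.34129597] [-0.64180016  0.14684424 -0.16325523] 0.13395227787494443
```

View pics/w1.png

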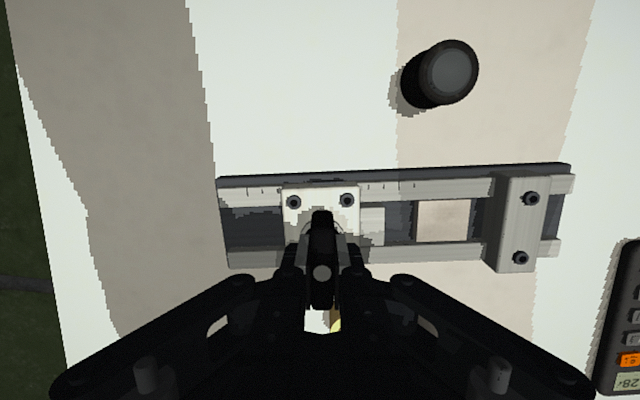

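The wing is held (gap 11.4 mm, small side forces). Now I loosen it by turning joint 6 only.

Run:
```python
from h import *
q0=np.array(ctrl.get_obs()['qpos']);np.save('q0.npy',q0)
for a in [.3,.6,.9,1.25]:
    q=q0.copy();q[5]+=a;t=ctrl.move_j(q)
    o=ctrl.get_obs();print(round(o['time'],2),(o['qpos'][5]-q0[5]).round(3),o['eef_pos'].round(5),o['force'].round(2),o['torque'].round(3),o['finger_gap'].round(4))
ctrl.hold(.25)
o=ctrl.get_obs();print(round(o['time'],2),(o['qpos'][5]-q0[5]).round(3),o['eef_pos'].round(5),o['force'].round(2),o['torque'].round(3))
P,rgb,d=shot('wrist','w2.png')
P,rgb,d=shot('scene','s2.png')
cv2.imwrite('pics/s2z.png',cv2.resize(rgb[150:300,200:400,::-1],None,fx=4,fy=4))
```

```text
Traceback (most recent call last):
AttributeError: 'float' object has no attribute 'round'
```

```bash
cat >> h.py <<'E'
JY=np.array([-np.sin(np.radians(9.35)),np.cos(np.radians(9.35))]);JX=np.array([JY[1],-JY[0]])
def st(tag=''):
    o=ctrl.get_obs();q0=np.load('q0.npy');f=np.array(o['force'])
    print(tag,round(float(o['time']),2),'rot',round(float((o['qpos'][5]-o['qpos'][0])-(q0[5]-q0[0])),3),'pos',np.round(o['eef_pos'],5),'Fjig x,y,z',round(f[:2]@JX,2),round(f[:2]@JY,2),round(f[2],2),'T',np.round(o['torque'],3),'gap',round(float(o['finger_gap']),4),flush=True)
    return o
E
python3 - <<'E'
from h import *
q0=np.load('q0.npy');st('a')
for a in [.6,.9,1.25]:
    q=q0.copy();q[5]+=a;ctrl.move_j(q);st()
ctrl.hold(.25);st()
P,rgb,d=shot('wrist','w2.png')
P,rgb,d=shot('scene','s2.png')
cv2.imwrite('pics/s2z.png',cv2.resize(rgb[150:300,200:400,::-1],None,fx=4,fy=4))
E
```

```text
a 10.43 rot 0.296 pos [0.49144 0.10308 0.05741] Fjig x,y,z -0.51 1.31 1.2 T [ 0.225  0.081 -0.121] gap 0.1302
 10.82 rot 0.593 pos [0.49153 0.1033  0.0574 ] Fjig x,y,z 1.92 3.79 0.42 T [ 1.015 -0.175 -0.071] gap 0.1247
 11.21 rot 0.893 pos [0.49183 0.10273 0.0574 ] Fjig x,y,z 5.18 2.29 -0.86 T [ 0.424 -0.954 -0.137] gap 0.1265
 11.63 rot 1.245 pos [0.49217 0.10281 0.0574 ] Fjig x,y,z 6.77 1.25 -1.77 T [ 0.5   -1.422 -0.157] gap 0.1304
 11.88 rot 1.244 pos [0.49219 0.10281 0.05741] Fjig x,y,z 6.45 1.77 -3.07 T [ 0.49  -1.389 -0.108] gap 0.1288
```

View pics/w2.png

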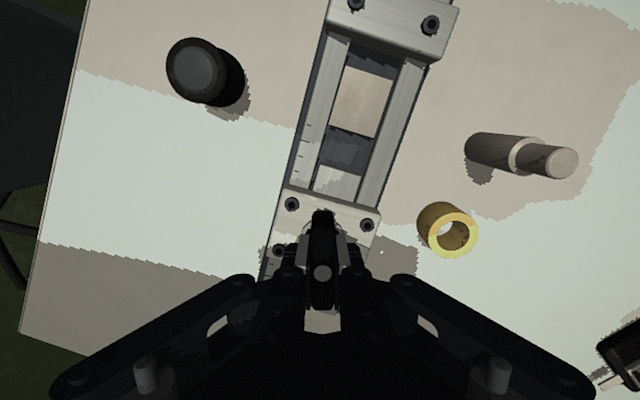

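View pics/s2z.png

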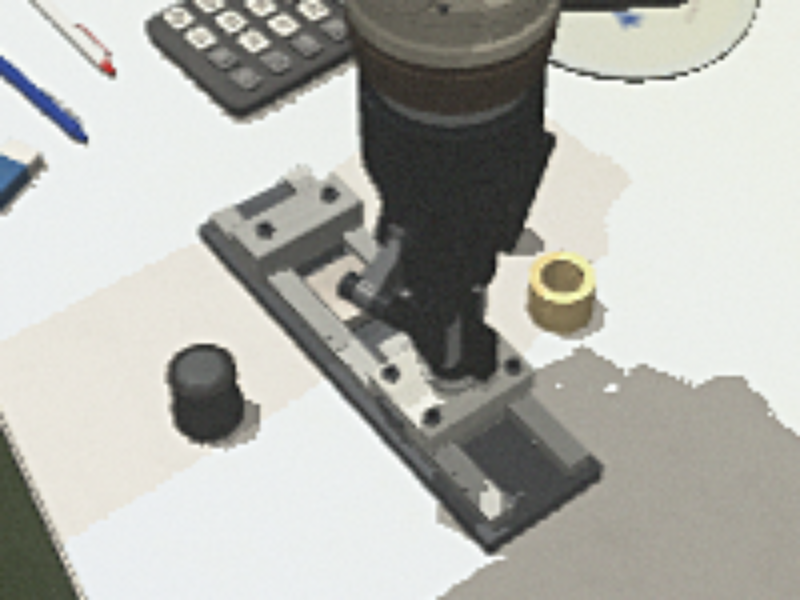

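The knob followed to about 71°: the wing now lies nearly along the slot and the bystanders are undisturbed. Next I relieve the side load and slide towards the anvil under force watch.

Run:
```python
from h import *
o=st('s')
p=np.array(o['eef_pos']);
p[:2]+=JX*.0003; p[2]=.0574
ctrl.move_linear(p,speed=.01);st('relieved')
p2=p.copy();p2[:2]+=JY*.028
print(ctrl.move_linear(p2,speed=.02,force_limit=6));o=st('slide1')
np.save('p.npy',p)
print('travel',(np.array(o['eef_pos'])-p)[:2]@JY)
```

```text
s 11.98 rot 1.244 pos [0.4922  0.10281 0.05743] Fjig x,y,z 6.99 1.47 -2.76 T [ 0.509 -1.389 -0.09 ] gap 0.1274
relieved 12.24 rot 1.247 pos [0.49234 0.10273 0.05738] Fjig x,y,z 0.75 1.03 1.33 T [ 0.239 -0.149  0.077] gap 0.1309
False
slide1 13.79 rot 1.25 pos [0.48782 0.1305  0.05736] Fjig x,y,z -3.13 -0.58 3.73 T [-0.285  0.728  0.088] gap 0.1225
travel 0.028030462450661014
```

Run:
```python
from h import *
p=np.array(ctrl.get_obs()['eef_pos']);p[2]=.0574;p[:2]-=JX*.0002
p2=p.copy();p2[:2]+=JY*.014
print(ctrl.move_linear(p2,speed=.006,force_limit=5.));o=st('slide2')
print('travel',(np.array(o['eef_pos'])-np.load('p.npy'))[:2]@JY)
ctrl.hold(.2);st();ctrl.hold(.1);st()
```

```text
True
slide2 15.42 rot 1.25 pos [0.48602 0.14077 0.05735] Fjig x,y,z 0.73 -0.77 5.03 T [-0.108 -0.211  0.107] gap 0.1277
travel 0.03846169884300455
 15.62 rot 1.25 pos [0.48597 0.14074 0.05733] Fjig x,y,z 3.23 1.24 5.43 T [ 0.193 -0.658  0.094] gap 0.1319
 15.72 rot 1.25 pos [0.48599 0.14073 0.05734] Fjig x,y,z 3.09 -0.08 5.98 T [ 0.152 -0.662  0.125] gap 0.1287
```

The force stop was probably triggered by the side load (y force is about 0), so it is not pressing yet. I creep on.

Run:
```python
from h import *
p=np.array(ctrl.get_obs()['eef_pos']);p[2]=.0574
p2=p.copy();p2[:2]+=JY*.006
print(ctrl.move_linear(p2,speed=.004,force_limit=4.));o=st('slide3')
print('travel',(np.array(o['eef_pos'])-np.load('p.npy'))[:2]@JY)
ctrl.hold(.15);st();ctrl.hold(.1);st()
P,rgb,d=shot('scene','s3.png')
cv2.imwrite('pics/s3z.png',cv2.resize(rgb[150:300,200:400,::-1],None,fx=4,fy=4))
P,rgb,d=shot('wrist','w3.png')
```

```text
True
slide3 16.22 rot 1.25 pos [0.48605 0.14075 0.05735] Fjig x,y,z 0.41 -0.9 3.35 T [-0.021 -0.099  0.116] gap 0.1287
travel 0.03843820833934128
 16.37 rot 1.25 pos [0.48604 0.14076 0.05738] Fjig x,y,z 1.31 -0.31 3.33 T [ 0.046 -0.134  0.097] gap 0.1267
 16.47 rot 1.25 pos [0.48603 0.14075 0.05737] Fjig x,y,z 0.69 -0.2 3.24 T [ 0.026 -0.174  0.077] gap 0.1248
```

View pics/w3.png

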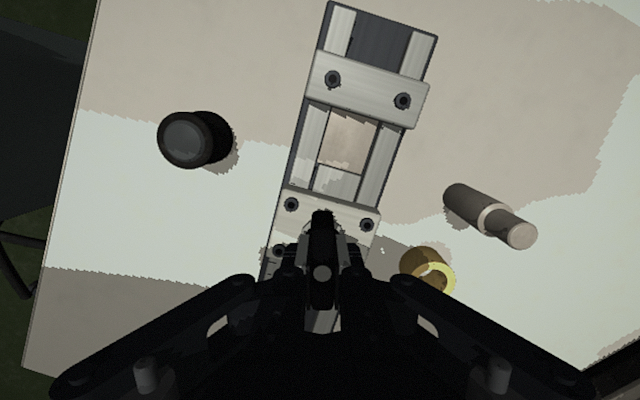

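View pics/s3z.png

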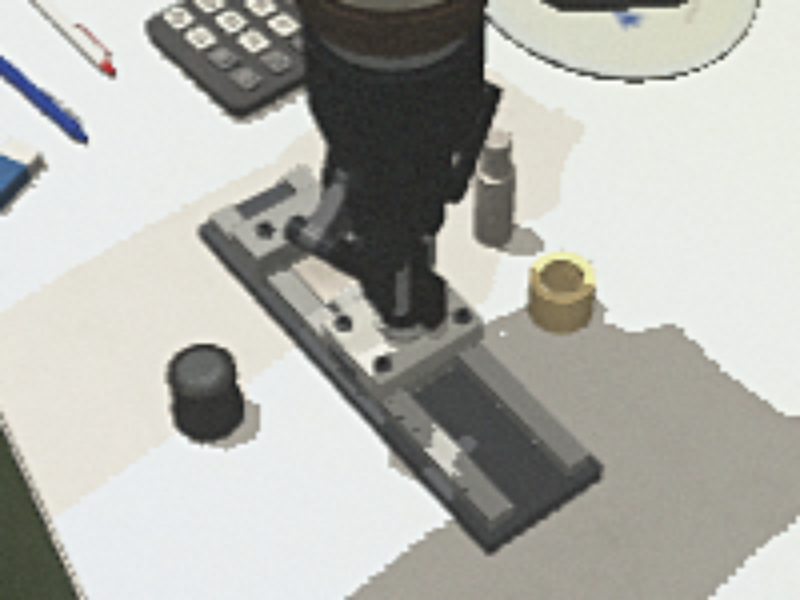

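The wrist view shows the nose against the block (row ~170) and the block reaching the anvil (row ~115). Progress stopped twice at 38.4 mm, close to the predicted 37, so it is at the seat. The force stop relaxes the pressure, so I rebuild it in 0.1 mm steps while averaging the force.

```bash
cat >> h.py <<'E'
def fav(n=6,dt=.02):
    F=[]
    for i in range(n):
        ctrl.hold(dt);o=ctrl.get_obs();F.append(o['force'])
    f=np.mean(F,0);return np.array([f[:2]@JX,f[:2]@JY,f[2]])
E
python3 - <<'E'
from h import *
p=np.array(ctrl.get_obs()['eef_pos']);p[2]=.0574
f0=fav();print(f0.round(2))
for k in range(14):
    c=p.copy();c[:2]+=JY*.0001*(k+1)
    ctrl.move_linear(c,speed=.002)
    f=fav(4);o=ctrl.get_obs()
    print(k,round(float(o['time']),2),f.round(2),'adv mm',round(((np.array(o['eef_pos'])-p)[:2]@JY)*1e3,3),flush=True)
    if f[1]<-5.0: break
np.save('c.npy',c);st()
E
```

```text
[ 0.87 -0.32  3.42]
0 16.98 [ 0.72 -1.33  2.95] adv mm 0.014
1 17.3 [ 0.98 -3.04  2.81] adv mm 0.058
2 17.62 [ 1.31 -4.21  2.74] adv mm 0.094
3 17.93 [ 1.04 -5.13  3.27] adv mm 0.129
 17.93 rot 1.251 pos [0.48598 0.14087 0.05733] Fjig x,y,z 1.72 -5.09 3.27 T [-1.009 -0.456  0.079] gap 0.1274
```

Seated: force rises about 1.2 N per 0.1 mm with no advance. I press on to about 7.5 N, then turn back CCW in small steps, trimming the push while the clamp is still loose.

Run:
```python
from h import *
c=np.load('c.npy');o=ctrl.get_obs();yaw0=float(o['eef_rot'][2]);rp=[np.pi,0];print('yaw',yaw0)
def trim(yaw,tgt=-7.5):
    global c
    for i in range(4):
        f=fav(4);e=f[1]-tgt
        if abs(e)<1.2: break
        c[:2]+=JY*np.clip(e/12.*.001,-.0003,.0002)
        ctrl.move_linear(c,ori=[np.pi,0,yaw],speed=.002)
    return f
print(trim(yaw0).round(2));st('pressed')
ctrl.hold(.4)
for a in [.15,.3,.42,.54,.64,.74]:
    y=yaw0+a
    ctrl.move_ptp(c,[np.pi,0,y]); f=fav(3); g=trim(y)
    st(f'{a} {f.round(1)} -> {g.round(1)}')
    if g[1]<-12: print('HIGH');break
np.save('c.npy',c);np.save('yaw0.npy',yaw0)
```

```text
yaw 2.012898066797285
[ 0.71 -6.44  2.93]
pressed 18.63 rot 1.251 pos [0.48601 0.14088 0.05737] Fjig x,y,z 0.45 -6.87 2.82 T [-1.301 -0.39   0.057] gap 0.1302
0.15 [ 0.6 -6.8  3.1] -> [-0.2 -6.8  3.4] 19.42 rot 1.101 pos [0.48585 0.1408  0.05737] Fjig x,y,z 0.55 -6.97 2.85 T [-1.436 -0.325  0.109] gap 0.1297
0.3 [-0.4 -6.9  4.1] -> [-0.6 -7.4  3.7] 19.8 rot 0.951 pos [0.48571 0.1407  0.05736] Fjig x,y,z 0.21 -7.14 3.65 T [-1.565 -0.112  0.075] gap 0.1294
0.42 [-1.8 -7.8  4.6] -> [-2.  -7.2  4.4] 20.17 rot 0.831 pos [0.48559 0.14059 0.05733] Fjig x,y,z -2.35 -6.92 4.25 T [-1.6   -0.055  0.133] gap 0.1262
0.54 [-2.7 -8.4  4.9] -> [-2.1 -8.3  4.5] 20.53 rot 0.711 pos [0.48556 0.14051 0.05737] Fjig x,y,z -2.44 -8.16 4.5 T [-1.712  0.148  0.161] gap 0.1297
0.64 [-2.5 -9.   5.2] -> [-2.  -8.4  5.1] 21.22 rot 0.611 pos [0.48548 0.1404  0.05737] Fjig x,y,z -1.52 -8.14 5.76 T [-1.778  0.132  0.07 ] gap 0.1268
0.74 [-3.1 -8.9  5.8] -> [-2.5 -8.5  5.4] 21.58 rot 0.511 pos [0.48544 0.14029 0.05736] Fjig x,y,z -2.86 -8.09 5.58 T [-1.801  0.277  0.104] gap 0.1342
```

Pressure has held at 7–8.5 N. I turn on to the starting angle, then check and release.

Run:
```python
from h import *
c=np.load('c.npy');y0=float(np.load('yaw0.npy'))
for a in [.86,.98,1.10,1.20,1.26]:
    ctrl.move_ptp(c,[np.pi,0,y0+a]);f=fav(3);st(f'{a} {f.round(1)}')
P,rgb,d=shot('wrist','w4.png')
```

```text
0.86 [-2.7 -9.3  6.1] 21.88 rot 0.391 pos [0.48538 0.14018 0.05735] Fjig x,y,z -2.86 -8.95 6.18 T [-1.989  0.317  0.089] gap 0.128
0.98 [-3.6 -9.9  6.5] 22.18 rot 0.271 pos [0.48535 0.14005 0.05738] Fjig x,y,z -3.51 -10.21 6.94 T [-2.142  0.31   0.058] gap 0.1292
1.1 [ -4.1 -11.2   6.5] 22.48 rot 0.151 pos [0.48534 0.13993 0.05737] Fjig x,y,z -3.95 -11.58 7.11 T [-2.334  0.356  0.086] gap 0.1286
1.2 [ -4.3 -11.5   6.4] 22.78 rot 0.051 pos [0.48535 0.13979 0.05741] Fjig x,y,z -3.77 -11.49 6.72 T [-2.352  0.361  0.082] gap 0.1309
1.26 [ -3.9 -11.8   6.4] 23.08 rot -0.008 pos [0.48532 0.13975 0.0574 ] Fjig x,y,z -3.51 -11.19 6.34 T [-2.56   0.368  0.062] gap 0.1277
```

View pics/w4.png

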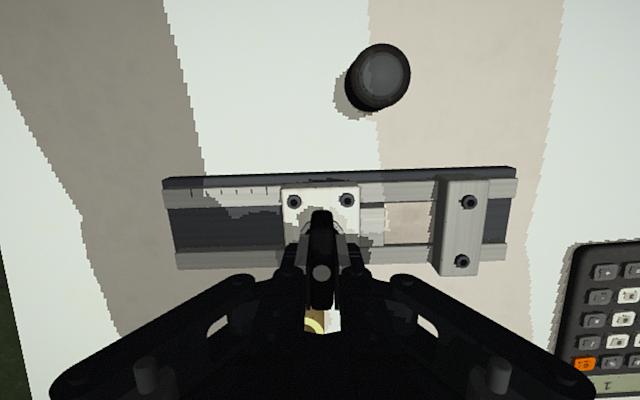

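The knob is back at its start angle and the stop, block and anvil show no gaps. I relieve part of the arm's push now the stop is clamped, open, lift and check.

Run:
```python
from h import *
c=np.load('c.npy');y0=float(np.load('yaw0.npy'))+1.26
for i in range(4):
    f=fav(3);print(f.round(2))
    if f[1]>-5: break
    c[:2]-=JY*.0002
    ctrl.move_linear(c,ori=[np.pi,0,y0],speed=.004)
st('relieved')
ctrl.move_gripper(.42);ctrl.hold(.2);o=st('open')
p=np.array(o['eef_pos']);p[2]=.16
print(ctrl.move_linear(p,speed=.06,force_limit=8));st('up')
P,rgb,d=shot('wrist','w5.png')
v,u=np.nonzero(d>0);q=proj(P,d,u,v)
k=(q[:,2]>.076)&(q[:,2]<.085)&(abs(q[:,1]-.14)<.035)&(abs(q[:,0]-.485)<.035)
print(cv2.minAreaRect((q[k][:,:2]*1000).astype(np.float32)),k.sum())
```

```text
[ -4.36 -11.43   6.14]
[ -3.92 -11.16   6.87]
[-4.19 -9.86  6.18]
[-3.91 -8.7   6.6 ]
relieved 24.33 rot -0.009 pos [0.48536 0.13964 0.05739] Fjig x,y,z -4.18 -7.45 7.15 T [-1.674  0.496 -0.014] gap 0.1274
open 24.89 rot -0.01 pos [0.48604 0.14061 0.05734] Fjig x,y,z -0.85 -0.34 0.46 T [-0.025 -0.016  0.024] gap 0.42
False
up 26.75 rot -0.009 pos [0.4859  0.14056 0.15965] Fjig x,y,z 0.18 0.04 0.1 T [0.048 0.059 0.024] gap 0.4208
((484.611572265625, 140.30946350097656), (44.727027893066406, 11.211297988891602), 7.712433338165283) 712
```

View pics/w5.png

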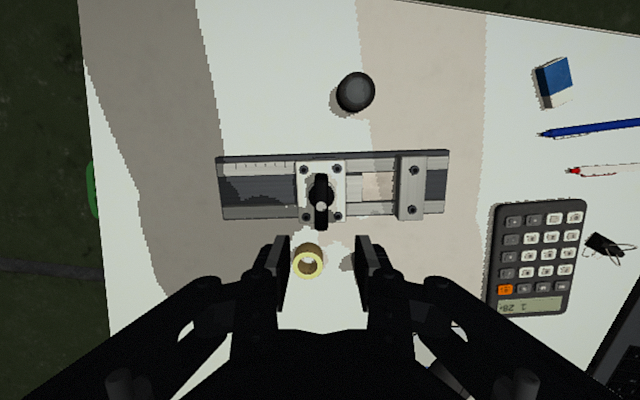

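Run:
```python
from h import *
P,rgb,d=shot('wrist','w6.png')
cv2.imwrite('pics/w6z.png',cv2.resize(rgb[140:240,280:460,::-1],None,fx=4.4,fy=4.4,interpolation=2))
v,u=np.nonzero(d>0);q=proj(P,d,u,v)
def r(k,n):print(n,cv2.minAreaRect((q[k][:,:2]*1000).astype(np.float32)),k.sum())
a=q[:,:2]-[.4853,.14];x=a@JX;y=a@JY
r((abs(q[:,2]-.038)<.003)&(abs(x)<.04)&(abs(y)<.035),'saddle')
r((abs(q[:,2]-.036)<.003)&(abs(x)<.04)&(y>.06)&(y<.12),'anvil')
# profile heights down slot centre
for yy in np.arange(.022,.082,.002):
    k=(abs(x)<.008)&(abs(y-yy)<.001);print(round(yy,3),np.median(q[k,2]).round(4) if k.any() else None,end='; ')
for n in['bushing','pin_shaft','loupe']:
    pass
P,rgb,d=shot('scene','s6.png')
for n in['bushing','pin_shaft','loupe']:
    t=ctrl.trace('scene',n)
    if t:
        v,u=np.nonzero(t[0]['mask']&(d>0));print(n,np.median(proj(P,d,u,v),0).round(4))
st()
```

```text
saddle ((484.9746398925781, 140.09353637695312), (63.53617858886719, 48.03730010986328), 9.493861198425293) 2040
anvil ((470.356689453125, 228.8848419189453), (66.2344741821289, 26.402482986450195), 9.60777473449707) 1622
0.022 0.1989; 0.024 0.0379; 0.026 0.026; 0.028 0.1737; 0.03 0.1762; 0.032 0.1778; 0.034 0.2111; 0.036 0.2143; 0.038 0.2151; 0.04 0.2158; 0.042 0.2171; 0.044 0.2179; 0.046 0.2321; 0.048 0.2365; 0.05 0.2409; 0.052 0.244; 0.054 0.2511; 0.056 0.0214; 0.058 0.0212; 0.06 0.0213; 0.062 0.0209; 0.064 0.0208; 0.066 0.0212; 0.068 0.0211; 0.07 0.021; 0.072 0.021; 0.074 0.0211; 0.076 0.0215; 0.078 0.0334; 0.08 0.036; bushing [0.5729 0.13   0.0191]
pin_shaft [0.5658 0.1885 0.0407]
loupe [0.3872 0.1485 0.0347]
 27.05 rot -0.009 pos [0.48602 0.14061 0.15992] Fjig x,y,z 0.0 -0.23 -0.31 T [-0.04  -0.001  0.011] gap 0.4199
```

View pics/w6z.png

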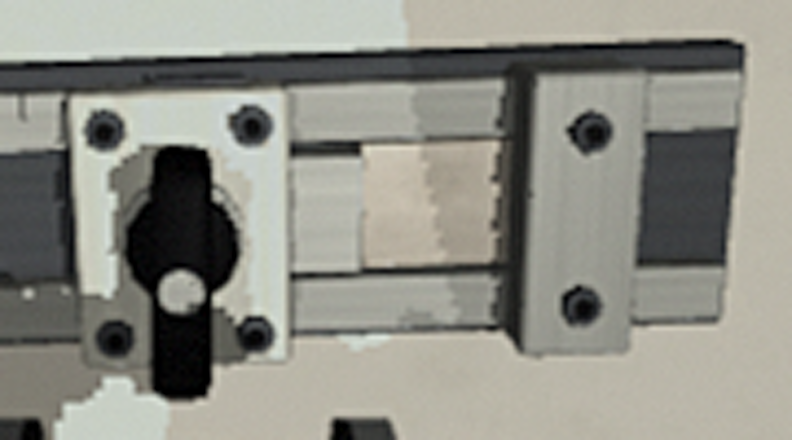

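The zoomed view shows no gap at the nose/block joint or at the block/anvil joint. The stop-to-anvil centre distance is 90.0 mm, and 42 + 35 + 13 = 90, so the block is seated. The bystanders have not moved.

Run:
```python
from h import *
ctrl.job_done();print(ctrl.get_obs()['time'])
```

```text
the job is handed in; nothing more can be done
the job is handed in; nothing more can be done
```

The gauge block is seated on the anvil and nipped by the clamped stop. I handed the job in at about 27 s of the 54 s allowed; no verdict is reported.

- **Loosening:** I gripped the wing from above and turned the knob clockwise about 71°.
- **Sliding to the seat:** The stop moved about 38 mm until the block was felt on the anvil. I built the push up in 0.1 mm steps to about 6.5–7 N.
- **Tightening:** I turned the knob back counter-clockwise to its starting angle. The tool force was 7–8.5 N while the clamp took hold. It rose to about 11.8 N as the knob tightened, above the 5–10 N aim but below 15 N.
- **Release:** I eased part of that push off, opened the gripper and lifted clear.

**Last checks:**
- The wing is at 7.7° against 6.5° at the start, so the knob is back within about 0.03 rad of where it began.
- The stop-to-anvil centre distance is 90.0 mm, which is what a seated block needs, and no gap shows in the picture.
- The bystanders are within about 1 mm of where they started.
- The tool force is about 0 after letting go.

**Not confirmed:**
- The clamped stop's remaining press on the block could not be measured after release.
- One early force stop during the slide was partly a side load. The step-by-step push and the geometry then confirmed the seat.

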